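# Put the microscope objectives away in their pots

### The job

Put the four steel microscope objectives away, each standing upright in the white pot of its own size: the largest objective in the largest pot, the next in the next, down to the smallest in the smallest. Start with the largest, which is the most delicate, and work down in order of size, lowering each to the floor of its pot before you let go. Leave the two black eyepieces standing where they are.

Things in the scene. Friction and masses are not known exactly. Their poses are not given: they have to be found in the camera images.
- objective_longest_center (a point): The largest microscope objective: a plain steel round barrel 40 mm in diameter and 66 mm tall, standing upright on the bench, nose up. The barrel is straight from its foot to 53 mm up, then tapers to a nose 25 mm wide. Point: on its axis, half-way up (33 mm above its foot); z axis up along the barrel.
- objective_long_center (a point): The second largest microscope objective: a plain steel round barrel 32 mm in diameter and 54 mm tall, standing upright on the bench, nose up. The barrel is straight from its foot to 43 mm up, then tapers to a nose 20 mm wide. Point: on its axis, half-way up (27 mm above its foot); z axis up along the barrel.
- objective_short_center (a point): The second smallest microscope objective: a plain steel round barrel 26 mm in diameter and 42 mm tall, standing upright on the bench, nose up. The barrel is straight from its foot to 34 mm up, then tapers to a nose 16 mm wide. Point: on its axis, half-way up (21 mm above its foot); z axis up along the barrel.
- objective_tiny_center (a point): The smallest microscope objective: a plain steel round barrel 20 mm in diameter and 30 mm tall, standing upright on the bench, nose up. The barrel is straight from its foot to 24 mm up, then tapers to a nose 12 mm wide. Point: on its axis, half-way up (15 mm above its foot); z axis up along the barrel.
- pot_longest: The largest pot: a shallow round open pot of white plastic, fixed to the bench, 76 mm in outer diameter and 70 mm inside, rim 9 mm above the bench, floor 3 mm thick, wall 3 mm. Origin: centre of its underside, on the bench top; z up.
- pot_long: The second largest pot: a shallow round open pot of white plastic, fixed to the bench, 64 mm in outer diameter and 58 mm inside, rim 9 mm above the bench, floor 3 mm thick, wall 3 mm. Origin: centre of its underside, on the bench top; z up.
- pot_short: The second smallest pot: a shallow round open pot of white plastic, fixed to the bench, 54 mm in outer diameter and 48 mm inside, rim 9 mm above the bench, floor 3 mm thick, wall 3 mm. Origin: centre of its underside, on the bench top; z up.
- pot_tiny: The smallest pot: a shallow round open pot of white plastic, fixed to the bench, 44 mm in outer diameter and 38 mm inside, rim 9 mm above the bench, floor 3 mm thick, wall 3 mm. Origin: centre of its underside, on the bench top; z up.
- eyepiece_a_center (a point): An eyepiece, to be left alone (two are alike): black plastic, standing upright on the bench, 44 mm tall, a tube 30 mm in diameter with a wider eyecup 42 mm in diameter at the top. Point: on its axis, half-way up (22 mm above the bench); z axis up.
- eyepiece_b_center (a point): An eyepiece, to be left alone (two are alike): black plastic, standing upright on the bench, 44 mm tall, a tube 30 mm in diameter with a wider eyecup 42 mm in diameter at the top. Point: on its axis, half-way up (22 mm above the bench); z axis up.

How it is judged (in metres and radians):
On the way, in this order (a step that is already met when the one before it is completed fails the run):
1. The largest objective is lowered into the largest pot, its foot within 8 mm of the pot's floor while the fingers still hold it (horizontal distance between objective_longest_center and pot_longest below 0.016 m and z of objective_longest_center in the frame of pot_longest below 0.044 m and angle between objective_longest_center's own z axis and vertical below 0.25 rad and contact force between the fingers and objective_longest above 0.5 N), for 0.05 s.
2. The second largest objective is lowered into the second largest pot, its foot within 8 mm of the pot's floor while the fingers still hold it (horizontal distance between objective_long_center and pot_long below 0.014 m and z of objective_long_center in the frame of pot_long below 0.038 m and angle between objective_long_center's own z axis and vertical below 0.25 rad and contact force between the fingers and objective_long above 0.5 N), for 0.05 s.
3. The second smallest objective is lowered into the second smallest pot, its foot within 8 mm of the pot's floor while the fingers still hold it (horizontal distance between objective_short_center and pot_short below 0.012 m and z of objective_short_center in the frame of pot_short below 0.032 m and angle between objective_short_center's own z axis and vertical below 0.25 rad and contact force between the fingers and objective_short above 0.5 N), for 0.05 s.
4. The smallest objective is lowered into the smallest pot, its foot within 8 mm of the pot's floor while the fingers still hold it (horizontal distance between objective_tiny_center and pot_tiny below 0.01 m and z of objective_tiny_center in the frame of pot_tiny below 0.026 m and angle between objective_tiny_center's own z axis and vertical below 0.25 rad and contact force between the fingers and objective_tiny above 0.5 N), for 0.05 s.
At the end, for the whole second after the job is handed in: Each objective stands upright (0.1 rad), released and at rest, on the floor (2.5 mm) of the pot of its own size, its axis within 10, 12, 14, 16 mm (smallest to largest) of the pot's centre; both eyepieces within 20 mm of where they were, upright within 0.15 rad (horizontal distance between objective_longest_center and pot_longest below 0.016 m and z of objective_longest_center in the frame of pot_longest below 0.0385 m and angle between each of objective_longest_center, objective_long_center, objective_short_center, objective_tiny_center's own z axis and vertical below 0.1 rad and linear speed of each of objective_longest, objective_long, objective_short, objective_tiny below 0.02 m/s and horizontal distance between objective_long_center and pot_long below 0.014 m and z of objective_long_center in the frame of pot_long below 0.0325 m and horizontal distance between objective_short_center and pot_short below 0.012 m and z of objective_short_center in the frame of pot_short below 0.0265 m and horizontal distance between objective_tiny_center and pot_tiny below 0.01 m and z of objective_tiny_center in the frame of pot_tiny below 0.0205 m and distance of each of eyepiece_a_center, eyepiece_b_center from where it was at the start of the episode below 0.02 m and angle between each of eyepiece_a_center, eyepiece_b_center's own z axis and vertical below 0.15 rad); the robot touches nothing.
It fails at once if An eyepiece is pushed more than 20 mm from its place or tipped over (distance of any of eyepiece_a_center, eyepiece_b_center from where it was at the start of the episode above 0.02 m or angle between any of eyepiece_a_center, eyepiece_b_center's own z axis and vertical above 0.5 rad).
It also fails if it takes over 99 s, if anything falls off the work surface, if the arm or the gripper's body presses on something with over 40 N, if the wrist force passes 120 N, or if a joint passes its speed limit or range.

### The arm

A 6-joint arm with a two-finger parallel gripper is mounted at the origin on the work surface. World frame = base frame: x ahead of the robot, y to its left, z up, the work surface at z = 0. Lengths are in mm, angles in rad, forces in N, time in s.
With the tool pointing down it reaches from about 325 to 850 mm from the base axis. Payload 15.5 kg.
Tool frame: the origin (TCP) lies between the finger pads; the fingertips stand 8 mm ahead of it and the grasp point (between the pads) lies 11 mm behind it (env.nose_length is the distance from the TCP to the fingertips, in mm); z points along the fingers, x is the direction in which the jaws open and shut, and the axes are right-handed (so a half turn about z gives the same grasp; the last joint's range is limited). The gripper opens to 91 mm and grips with 3 to 60 N. Pads are 32 mm wide; open, the fingers measure 118 mm over their backs; the gripper's body (76 mm by 178 mm) begins 60 mm behind the grasp point.
Start: joints at [1.183, 0.494, 1.345, -0, 1.302, -0.096], TCP at [180.392, 598.402, 221.915] pointing down, gripper open.
Joint ranges: [-2.91, 2.91], [-0.82, 2.16], [0.22, 2.67], [-1.22, 4.37], [0.12, 2.79], [-3.08, 3.08]. Speed limits (rad/s): [1.89, 1.89, 2.57, 3.01, 3.01, 3.01].

### API

Orientations are given as a unit quaternion [x, y, z, w].
In Python, from cell import env, cams gives the robot as it stands.
- The arm moves only by the tool arm_command, never from a script. Its argument "increments" is one flat list of numbers, 4 for each row, row after row: the shift along the world's x, y, z in m, then the turn about the world's z in degrees. In form: [x, y, z, turn, x, y, z, turn, ...]. A call has 1 to 10 rows; each row shifts and turns the commanded pose from where the row before left it; what a row does not reach is not made up. A row lasts 1/12 s, in which the tool goes at most 41.7 mm and 7.16 degrees, less where a joint would pass 70% of its speed; a pose out of reach is approached as far as the arm can. A call is refused whole if a number of a shift passes 0.0417 or a number of a turn 7.16, either way. A call with a gripper value outside its range is refused whole. "grip" is the finger opening in m, from 0 to 0.0912, set as the call begins (left out, the last holds). The fingers move at their own pace and stop on an object; "squeeze" is the grip in N (left out, the last holds). Time passes only in rows, so rows that do not move let the fingers close. It gives the time, the measured TCP pose, the force and the opening at its end, in the units of the state.
- env.get_state(): the state, without advancing time (a new reading comes with each control period).
- cams.read_camera(name): name is "scene" or "side" or "wrist"; returns the picture (400x640x3 uint8, red, green, blue); there is no depth.
- cams.camera_params(name): a dict with "fovy" (degrees; the focal length in pixels is half the picture's height over the tangent of half this angle, whatever the lens; pixels are square), "cx", "cy" (the principal point, pixels), "origin" and "attitude" of the camera in the world; the wrist camera has in their place "tool_from_camera" (4x4, takes a point from camera to tool coordinates, whose origin is the TCP and whose axes are the tool frame's). Camera axes: x right, y up, looking along -z (the intrinsics and any distortion apply to the point x, -y, -z); pixel columns grow to the right and rows downward; lengths in mm; the calibration is good to about 2 mm. A picture is of the moment at which its call begins: read the wrist's pose just before it. camera_params takes no time and is no camera call.
- env.sign_off(): hands the job in, once; it reports no verdict.
The state is a dict: "time": time; "q": joint angles; "dq": joint speeds; "effort": joint torques, N m; "tool_pos": TCP position; "orientation": TCP orientation; "contact_force": force on the tool from outside, world axes, zero at the start; "ft_torque": the same for the moment, N m; "opening": finger opening in mm.
Only numpy, scipy, OpenCV 4.12 (cv2) and the standard library are available. Lean on these libraries where they do the work, as an engineer would, in place of code of your own. Each camera call takes 0.05 s, during which the arm holds its last target. There are 200 camera calls.

## Working session

There is one attempt and no reset: what is moved stays moved. The work goes in short steps, Python scripts to look and compute and a tool call to move; the robot and the scene stay as the last step left them, time stands still between calls to the robot, and variables do not carry over. Pictures are saved under pics/ and viewed, about 12 in all and at most 16, crops included, and the job is handed in when it is done.

Besides the shell and the picture viewer there is one more tool, called after "Emit:" as name(argument=value, ...) on one line, values as JSON. arm_command: Moves the arm, as the interface text tells. Its arguments: {"type":"object","properties":{"increments":{"type":"array"},"grip":{"type":"number"},"squeeze":{"type":"number"}},"required":["increments"]}

```bash
ls; mkdir -p pics; python3 - <<'E'
from cell import env,cams
import cv2,numpy as np
for n in ["scene","side","wrist"]:
    im=cams.read_camera(n); cv2.imwrite(f"pics/a_{n}.png",im[:,:,::-1])
    print(n,cams.camera_params(n))
print(env.get_state(),env.nose_length)
a=[cv2.imread(f"pics/a_{n}.png") for n in ["scene","side"]]
E
```

```text
pics
scene {'fovy': 53.924529536220795, 'cx': 318.4335882181919, 'cy': 193.90418544063292, 'origin': array([1083.71711472, -460.91363016,  684.84413961]), 'attitude': array([0.36744641, 0.17808303, 0.38236704, 0.82889385])}
side {'fovy': 52.5535263948506, 'cx': 316.70947004859005, 'cy': 198.56440100205043, 'origin': array([ 453.9983336 , -556.89476393,  531.35028354]), 'attitude': array([ 0.4153276 , -0.0191821 , -0.06061071,  0.90744773])}
wrist {'fovy': 70.50359074373058, 'cx': 322.2012818743969, 'cy': 203.20324927068768, 'tool_from_camera': array([[ 9.99999386e-01, -1.04127158e-03, -3.78572801e-04,
        -5.93048135e-02],
       [-1.10497021e-03, -9.62344799e-01, -2.71829481e-01,
        -7.56896583e+01],
       [-8.12692535e-05,  2.71829733e-01, -9.62345359e-01,
        -1.61474454e+02],
       [ 0.00000000e+00,  0.00000000e+00,  0.00000000e+00,
         1.00000000e+00]])}
{'time': 0.15, 'q': array([ 1.18247977e+00,  4.94047474e-01,  1.34597644e+00, -1.93847849e-05,
        1.30252137e+00, -9.54943004e-02]), 'dq': array([-0.001127  , -0.0016776 , -0.00121243,  0.00012462, -0.00050972,
        0.00054147]), 'effort': array([ 1.26094241e-03, -8.79195786e+01, -3.82048166e+01,  7.07819383e-02,
        5.03731775e-02, -1.49465391e-04]), 'tool_pos': array([180.29981066, 598.12782915, 221.47506421]), 'orientation': array([ 8.02698659e-01,  5.96384638e-01, -4.02850737e-04,  2.54314922e-04]), 'contact_force': array([-0.36444269,  0.20603928, -0.75932187]), 'ft_torque': array([ 0.03101158, -0.04671465,  0.03889968]), 'opening': 91.31997411850924} 8.0
```

View pics/a_scene.png

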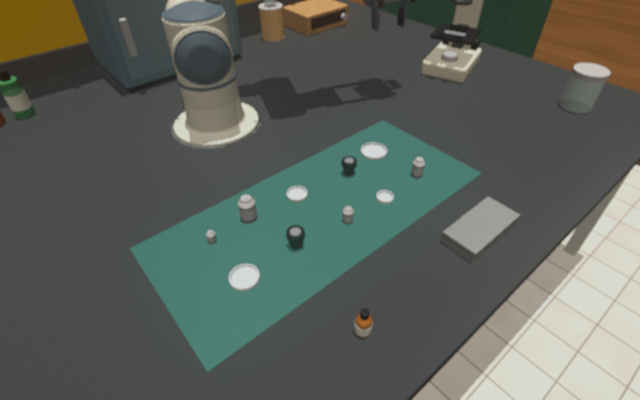

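View pics/a_side.png

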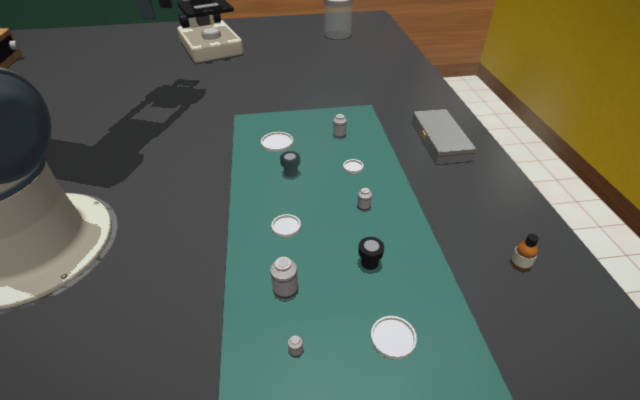

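The scene view shows the large objective at (248,208), the others at (418,166), (348,214) and (211,236). The pots are at (244,277), (373,150), (297,193) and (385,196), and the eyepieces at (349,163) and (295,236). The side view agrees. Next I'll measure them by mask and ray.

```bash
cat >h.py <<'E'
from cell import env,cams
import cv2,numpy as np
from scipy.spatial.transform import Rotation as R
def pose(n):
    p=cams.camera_params(n)
    if n=="wrist":
        s=env.get_state(); T=np.eye(4);T[:3,:3]=R.from_quat(s["orientation"]).as_matrix();T[:3,3]=s["tool_pos"]
        T=T@p["tool_from_camera"]; return p,T[:3,:3],T[:3,3]
    return p,R.from_quat(p["attitude"]).as_matrix(),np.array(p["origin"])
def cast(P,uv,z):
    p,A,o=P; f=200/np.tan(np.radians(p["fovy"]/2)); uv=np.atleast_2d(uv).astype(float)
    d=np.c_[(uv[:,0]-p["cx"])/f,-(uv[:,1]-p["cy"])/f,-np.ones(len(uv))]@A.T
    return (o+d*((z-o[2])/d[:,2])[:,None])[:,:2]
def blobs(im,mat=True):
    hsv=cv2.cvtColor(im,cv2.COLOR_RGB2HSV)
    g=cv2.inRange(hsv,(70,90,40),(95,255,255))
    c=max(cv2.findContours(g,0,2)[0],key=cv2.contourArea)
    m=np.zeros_like(g); cv2.fillPoly(m,[cv2.convexHull(c)],255)
    m=cv2.erode(m,np.ones((3,3)))
    o=cv2.bitwise_and(m,cv2.bitwise_not(g))
    o[(hsv[:,:,1]>90)&(hsv[:,:,2]>45)]=0
    out=[]
    for c in cv2.findContours(o,0,2)[0]:
        if cv2.contourArea(c)<40: continue
        k=np.zeros_like(o); cv2.drawContours(k,[c],-1,255,-1)
        M=cv2.moments(k,True); out.append((M["m10"]/M["m00"],M["m01"]/M["m00"],M["m00"],im[k>0].mean(0).astype(int),c))
    return out
E
python3 - <<'E'
from h import *
for n in ["scene","side"]:
    im=cams.read_camera(n);P=pose(n);print(n)
    for u,v,a,col,c in blobs(im):
        (x,y),r=cv2.minEnclosingCircle(cast(P,c[:,0],9).astype(np.float32))
        print(round(u),round(v),int(a),col,"pot",round(x),round(y),round(2*r),"ctr z15,21,27,33",[cast(P,(u,v),z)[0].round().astype(int).tolist() for z in (15,21,22,27,33)])
E
```

```text
scene
244 277 811 [181 189 187] pot 595 -268 78 ctr z15,21,27,33 [[600, -269], [604, -271], [605, -271], [609, -272], [613, -274]]
211 236 146 [117 126 120] pot 448 -263 49 ctr z15,21,27,33 [[453, -266], [459, -267], [460, -268], [465, -269], [470, -271]]
295 236 331 [69 80 77] pot 578 -116 74 ctr z15,21,27,33 [[580, -119], [585, -122], [585, -122], [589, -125], [594, -128]]
348 214 220 [117 125 119] pot 604 25 68 ctr z15,21,27,33 [[607, 20], [611, 16], [612, 15], [616, 11], [620, 7]]
247 209 517 [117 122 117] pot 422 -150 115 ctr z15,21,27,33 [[431, -153], [436, -156], [437, -156], [442, -159], [448, -161]]
384 196 271 [161 173 168] pot 615 139 63 ctr z15,21,27,33 [[621, 135], [625, 129], [626, 128], [630, 124], [634, 119]]
297 193 356 [167 177 173] pot 460 -21 72 ctr z15,21,27,33 [[466, -26], [471, -30], [472, -30], [477, -34], [482, -37]]
418 167 285 [113 120 114] pot 598 302 108 ctr z15,21,27,33 [[599, 292], [604, 285], [604, 284], [608, 278], [612, 272]]
349 165 233 [63 74 71] pot 463 160 90 ctr z15,21,27,33 [[467, 155], [473, 150], [474, 149], [478, 144], [484, 139]]
373 150 47
[... 379 characters left out ...]
 [58 60 60] pot 593 -108 75 ctr z15,21,27,33 [[594, -113], [592, -118], [592, -119], [591, -123], [589, -128]]
286 225 655 [178 185 184] pot 455 -22 67 ctr z15,21,27,33 [[456, -29], [456, -35], [456, -36], [456, -41], [456, -47]]
364 199 325 [116 120 116] pot 617 29 73 ctr z15,21,27,33 [[612, 22], [611, 15], [610, 14], [609, 9], [607, 2]]
353 166 307 [168 177 174] pot 614 139 61 ctr z15,21,27,33 [[612, 131], [610, 123], [609, 122], [608, 115], [606, 107]]
283 151 1092 [129 139 137] pot 461 211 201 ctr z15,21,27,33 [[466, 210], [466, 201], [466, 200], [466, 192], [465, 183]]
339 126 369 [107 116 112] pot 614 311 126 ctr z15,21,27,33 [[610, 298], [608, 288], [608, 286], [606, 278], [605, 268]]
```

Emit:
arm_command(increments=[0.025, -0.03, 0, 0, 0.025, -0.03, 0, 0, 0.025, -0.03, 0, 0, 0.025, -0.03, 0, 0, 0.025, -0.03, 0, 0, 0.025, -0.03, 0, 0, 0.025, -0.03, 0, 0, 0.025, -0.03, 0, 0, 0.025, -0.03, 0, 0, 0.025, -0.03, 0, 0], grip=0.0912, squeeze=25)

```text
time: 1.08
tool_pos: [431.3, 296.7, 222.0]
orientation: [0.803, 0.596, 0.0, -0.0]
contact_force: [0.7, 0.6, -0.8]
opening: 91.1
```

Emit:
arm_command(increments=[0.008, -0.036, 0.01, 0, 0.004, -0.036, 0.01, 0, 0.003, -0.036, 0, 0, 0, -0.036, 0, 0, 0, -0.036, 0, 0])

```text
time: 1.5
tool_pos: [445.3, 116.7, 242.1]
orientation: [0.803, 0.596, 0.0, 0.0]
contact_force: [0.9, -0.0, 0.2]
opening: 91.2
```

```bash
python3 - <<'E'
from h import *
P=pose("wrist");im=cams.read_camera("wrist");cv2.imwrite("pics/w1.png",im[:,:,::-1]);print(env.get_state()["tool_pos"],P[2])
E
```

```text
[445.0823245  111.8285676  241.95595631] [372.7237953  138.50342119 403.52905207]
```

View pics/w1.png

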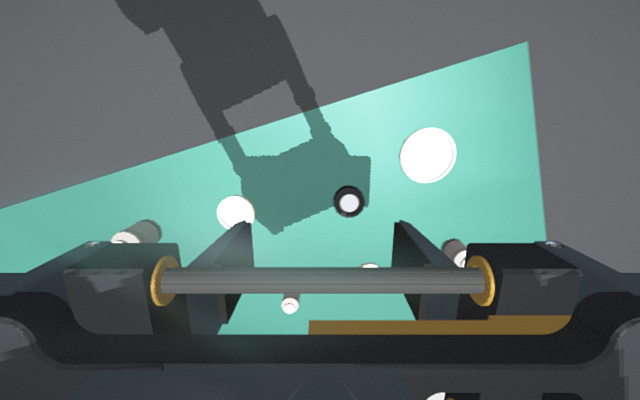

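The wrist view shows pot_long at (428,155), pot_short at (235,211) and eyepiece a at (349,201). I'll take it again now the arm has settled and measure.

```bash
cat >>h.py <<'E'
def white(th=200,amin=150):
    P=pose("wrist");im=cams.read_camera("wrist")
    m=(im.min(2)>th).astype(np.uint8)*255
    for c in cv2.findContours(m,0,2)[0]:
        if cv2.contourArea(c)<amin: continue
        (x,y),r=cv2.minEnclosingCircle(cast(P,c[:,0],9).astype(np.float32))
        (u,v),_=cv2.minEnclosingCircle(c)
        print("px",round(u),round(v),"z9:",round(float(x),1),round(float(y),1),"dia",round(2*r,1),"mean",cast(P,c[:,0],9).mean(0).round(1))
    return P,im
E
python3 - <<'E'
from h import *
white(); print(env.get_state()["tool_pos"])
E
```

```text
px 294 304 z9: 629.6 8.5 dia 28.8 mean [630.3   7.3]
px 130 240 z9: 453.4 -193.2 dia 41.1 mean [ 445.7 -192.8]
px 240 213 z9: 458.3 -18.5 dia 54.7 mean [458.9 -18.3]
px 354 202 z9: 490.4 146.1 dia 25.4 mean [491.3 145.3]
px 433 153 z9: 456.2 267.6 dia 77.0 mean [457.9 269.9]
[445.25383517 114.42689028 242.02373612]
```

Emit:
arm_command(increments=[0, -0.035, 0, 0, 0, -0.035, 0, 0, 0, -0.035, 0, 0, 0, -0.035, 0, 0, 0, -0.035, 0, 0, 0, -0.035, 0, 0, 0, -0.025, 0, 0, 0, -0.014, 0, 0, 0, 0, 0, 0])

```text
time: 2.35
tool_pos: [445.8, -132.7, 241.9]
orientation: [0.803, 0.595, -0.0, 0.0]
contact_force: [-0.1, 0.3, -1.3]
opening: 91.5
```

```bash
python3 - <<'E'
from h import *
P,im=white(); print(env.get_state()["tool_pos"]);cv2.imwrite("pics/w2.png",im[:,:,::-1])
E
```

```text
px 270 295 z9: 600.7 -266.5 dia 60.9 mean [ 609.9 -273.9]
px 532 232 z9: 614.8 142.9 dia 44.9 mean [615.1 149.7]
px 302 196 z9: 460.7 -167.7 dia 28.1 mean [ 459.7 -170.3]
px 403 163 z9: 457.9 -19.5 dia 55.0 mean [458.  -19.5]
px 543 146 z9: 489.9 169.4 dia 25.5 mean [488.6 169.9]
px 616 99 z9: 456.1 266.3 dia 76.8 mean [455.4 271.3]
[ 445.53865711 -131.24176239  241.82325053]
```

View pics/w2.png

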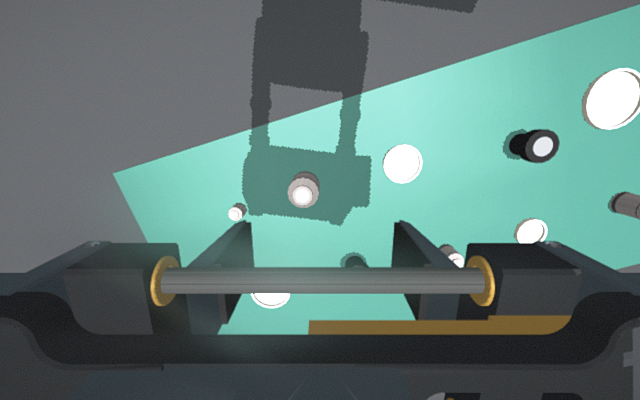

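The wrist view corrects the pot sizes. The pot at (456,267) is 77 mm across, so it is the largest. The one at (600,-267) must be second largest, (458,-19) is 55 mm and (615,143) is 45 mm. The large objective's nose is at pixel (302,196), which casts to about (447,-161). I'll descend on it.

Emit:
arm_command(increments=[0.0006, -0.0104, -0.03, 0, 0.0005, -0.01, -0.03, 0, 0.0005, -0.01, -0.03, 0, 0, 0, -0.03, 0, 0, 0, -0.03, 0, 0, 0, -0.025, 0, 0, 0, -0.015, 0, 0, 0, -0.012, 0, 0, 0, -0.0069, 0, 0, 0, 0, 0])

```text
time: 3.23
tool_pos: [446.7, -159.7, 32.0]
orientation: [0.802, 0.597, -0.0, -0.001]
contact_force: [-0.8, -0.8, -0.2]
opening: 91.4
```

Emit:
arm_command(increments=[0, 0, 0, 0, 0, 0, 0, 0, 0, 0, 0, 0, 0, 0, 0, 0, 0, 0, 0, 0, 0, 0, 0, 0, 0, 0, 0, 0, 0, 0, 0, 0], grip=0.0, squeeze=25)

```text
time: 3.9
tool_pos: [447.0, -161.0, 33.1]
orientation: [0.803, 0.596, 0.0, 0.0]
contact_force: [0.8, 1.5, 0.4]
opening: 40.8
```

Emit:
arm_command(increments=[0, 0, 0, 0, 0, 0, 0.005, 0, 0, 0, 0.01, 0, 0, 0, 0.015, 0, 0, 0, 0.02, 0, 0, 0, 0.02, 0, 0, 0, 0.015, 0, 0, 0, 0.01, 0, 0, 0, 0.005, 0, 0, 0, 0, 0])

```text
time: 4.73
tool_pos: [447.3, -161.2, 134.0]
orientation: [0.803, 0.596, 0.0, 0.001]
contact_force: [-0.3, 0.6, -3.1]
opening: 39.2
```

```bash
python3 - <<'E'
from h import *
cv2.imwrite("pics/g1.png",cams.read_camera("side")[:,:,::-1][150:350,180:460]); s=env.get_state();print(s["contact_force"],s["opening"],s["tool_pos"])
E
```

```text
[ 0.24711561  0.14942273 -3.39017076] 39.09820372374669 [ 447.01059127 -161.00336018  133.18546666]
```

View pics/g1.png

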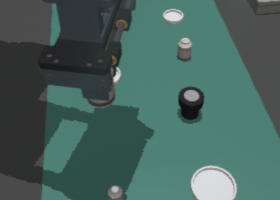

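The objective is in the fingers and clear of the bench (crop about (100,92)). I'll carry it to the largest pot.

Emit:
arm_command(increments=[0.001, 0.012, 0, 0, 0.001, 0.022, 0, 0, 0.001, 0.03, 0, 0, 0.001, 0.03, 0, 0, 0.001, 0.03, 0, 0, 0.001, 0.03, 0, 0, 0.001, 0.03, 0, 0, 0.001, 0.03, 0, 0, 0.001, 0.03, 0, 0, 0, 0.03, 0, 0])

```text
time: 5.62
tool_pos: [455.1, 115.0, 132.2]
orientation: [0.803, 0.596, -0.001, -0.0]
contact_force: [0.4, 0.2, -3.7]
opening: 38.8
```

Emit:
arm_command(increments=[0, 0.03, 0, 0, 0, 0.03, 0, 0, 0, 0.03, 0, 0, 0, 0.026, 0, 0, 0, 0.02, 0, 0, 0, 0.012, 0, 0, 0, 0.006, 0, 0, 0, 0, 0, 0, 0, 0, 0, 0, 0, 0, 0, 0])

```text
time: 6.45
tool_pos: [455.8, 266.0, 132.8]
orientation: [0.803, 0.596, -0.0, 0.0]
contact_force: [-0.3, -0.1, -2.4]
opening: 39.0
```

```bash
python3 - <<'E'
from h import *
P,im=white(); print(env.get_state()["tool_pos"],env.get_state()["opening"])
a=cams.read_camera("side");b=cams.read_camera("scene")
a=cv2.resize(a[60:240,180:400],None,fx=1.7,fy=1.7);b=cv2.resize(b[90:270,280:500],None,fx=1.7,fy=1.7)
cv2.imwrite("pics/p1.png",np.hstack([a,b])[:,:,::-1])
E
```

```text
px 322 266 z9: 529.8 242.8 dia 43.6 mean [523.5 245.2]
px 324 197 z9: 456.0 268.2 dia 75.8 mean [451.6 268.5]
[455.96961583 265.94229734 132.91998884] 38.640463775574396
```

View pics/p1.png

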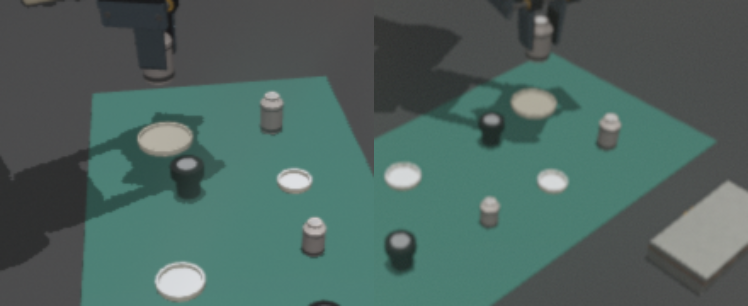

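The objective hangs upright over the largest pot, 1–2 mm off its centre (456,268). I'll lower it.

Emit:
arm_command(increments=[0, 0.0015, -0.01, 0, 0, 0, -0.02, 0, 0, 0, -0.02, 0, 0, 0, -0.015, 0, 0, 0, -0.012, 0, 0, 0, -0.008, 0, 0, 0, -0.005, 0, 0, 0, -0.003, 0, 0, 0, -0.002, 0, 0, 0, -0.001, 0])

```text
time: 7.43
tool_pos: [456.2, 268.6, 37.1]
orientation: [0.803, 0.596, 0.0, 0.0]
contact_force: [0.9, -0.3, -2.6]
opening: 38.8
```

Emit:
arm_command(increments=[0, 0, -0.0005, 0, 0, 0, -0.0005, 0, 0, 0, 0, 0, 0, 0, 0, 0])

```text
time: 7.77
tool_pos: [456.1, 268.6, 36.3]
orientation: [0.803, 0.596, 0.0, 0.0]
contact_force: [0.3, 0.5, -2.4]
opening: 39.0
```

Emit:
arm_command(increments=[0, 0, -0.0005, 0, 0, 0, -0.0005, 0, 0, 0, 0, 0, 0, 0, 0, 0])

```text
time: 8.1
tool_pos: [456.3, 268.7, 35.9]
orientation: [0.803, 0.596, 0.001, 0.0]
contact_force: [-3.9, -0.3, 15.6]
opening: 39.1
```

On the floor: the force rose to +15.6 N. I'll release, then rise.

Emit:
arm_command(increments=[0, 0, 0.0004, 0, 0, 0, 0, 0])

```text
time: 8.27
tool_pos: [456.3, 268.7, 35.9]
orientation: [0.803, 0.596, 0.0, 0.0]
contact_force: [-1.6, -0.7, 9.6]
opening: 39.3
```

Emit:
arm_command(increments=[0, 0, 0, 0, 0, 0, 0, 0, 0, 0, 0, 0, 0, 0, 0, 0, 0, 0, 0, 0, 0, 0, 0, 0], grip=0.0912)

```text
time: 8.77
tool_pos: [456.0, 268.5, 35.4]
orientation: [0.803, 0.596, -0.0, 0.0]
contact_force: [-0.6, -0.8, -0.4]
opening: 76.3
```

Emit:
arm_command(increments=[0, 0, 0.01, 0, 0, 0, 0.02, 0, 0, 0, 0.03, 0, 0, 0, 0.035, 0, 0, 0, 0.035, 0, 0, 0, 0.035, 0, 0, 0, 0.025, 0, 0, 0, 0.01, 0, 0, 0, 0, 0])

```text
time: 9.52
tool_pos: [456.9, 269.0, 238.4]
orientation: [0.803, 0.596, 0.002, 0.001]
contact_force: [0.4, 0.4, -0.3]
opening: 91.3
```

```bash
python3 - <<'E'
from h import *
P,im=white(); print(env.get_state()["tool_pos"],env.get_state()["opening"]);cv2.imwrite("pics/r1.png",im[:,:,::-1])
E
```

```text
px 275 296 z9: 616.1 144.0 dia 44.5 mean [623.  140.1]
px 136 234 z9: 457.8 -17.6 dia 54.8 mean [450.1 -16.9]
px 321 178 z9: 456.3 268.0 dia 76.1 mean [455.6 266.4]
[456.19013108 268.62467506 236.43682878] 91.19605355024801
```

View pics/r1.png

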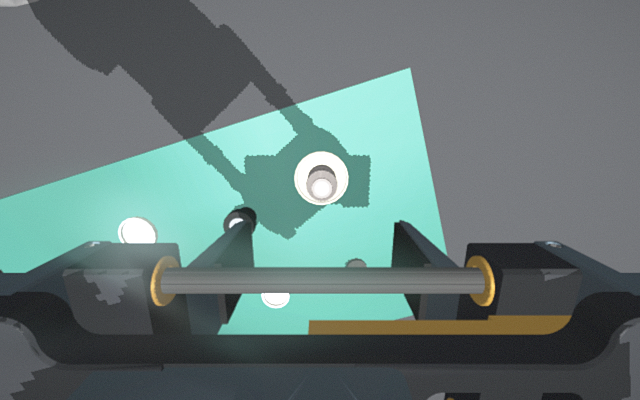

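The large objective stands centred in its pot (pixel (321,178)). Next is the second largest, at about (607,278).

Emit:
arm_command(increments=[0.025, 0.0015, 0, 0, 0.03, 0.0015, 0, 0, 0.03, 0.0015, 0, 0, 0.03, 0.0015, 0, 0, 0.02, 0.0015, -0.02, 0, 0.01, 0.0015, -0.02, 0, 0.006, 0, -0.02, 0, 0, 0, -0.02, 0, 0, 0, -0.01, 0, 0, 0, 0, 0])

```text
time: 10.4
tool_pos: [604.9, 276.7, 141.7]
orientation: [0.803, 0.596, -0.003, -0.001]
contact_force: [0.2, 0.2, -0.4]
opening: 91.2
```

```bash
python3 - <<'E'
from h import *
P=pose("wrist");im=cams.read_camera("wrist"); print(env.get_state()["tool_pos"]);cv2.imwrite("pics/l2.png",im[:,:,::-1])
m=(im.min(2)>180).astype(np.uint8)
for c in cv2.findContours(m,0,2)[0]:
    if 80<cv2.contourArea(c)<3000:
        (u,v),r=cv2.minEnclosingCircle(c); print(round(u),round(v),cv2.contourArea(c),cast(P,(u,v),54).round(1))
E
```

```text
[605.76679756 277.14659859 143.71684969]
211 237 671.0 [[600.9 167.2]]
326 208 623.0 [[605.2 280.2]]
12 144 1414.5 [[470.7  35.3]]
138 117 565.5 [[482.2 150.6]]
```

View pics/l2.png

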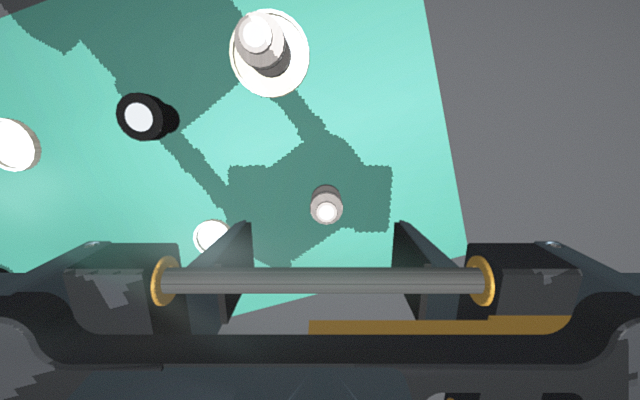

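The nose is at pixel (326,208), which casts to (605,280). I'll shift 2 mm in y, descend and close.

Emit:
arm_command(increments=[0, 0.002, -0.02, 0, 0, 0, -0.025, 0, 0, 0, -0.025, 0, 0, 0, -0.02, 0, 0, 0, -0.013, 0, 0, 0, -0.008, 0, 0, 0, -0.004, 0, 0, 0, -0.002, 0, 0, 0, 0, 0, 0, 0, 0, 0])

```text
time: 11.28
tool_pos: [607.6, 279.7, 29.4]
orientation: [0.803, 0.596, 0.001, 0.0]
contact_force: [-0.3, 1.2, 0.1]
opening: 91.4
```

Emit:
arm_command(increments=[0, 0, 0, 0, 0, 0, 0, 0, 0, 0, 0, 0, 0, 0, 0, 0, 0, 0, 0, 0, 0, 0, 0, 0, 0, 0, 0, 0, 0, 0, 0, 0, 0, 0, 0, 0], grip=0.0)

```text
time: 12.03
tool_pos: [607.0, 279.5, 28.4]
orientation: [0.803, 0.596, -0.0, 0.0]
contact_force: [-0.0, 0.0, -0.2]
opening: 34.1
```

Emit:
arm_command(increments=[0, 0, 0, 0, 0, 0, 0.005, 0, 0, 0, 0.01, 0, 0, 0, 0.015, 0, 0, 0, 0.02, 0, 0, 0, 0.02, 0, 0, 0, 0.015, 0, 0, 0, 0.01, 0, 0, 0, 0.005, 0, 0, 0, 0, 0])

```text
time: 12.87
tool_pos: [607.4, 279.6, 129.7]
orientation: [0.803, 0.596, 0.001, 0.0]
contact_force: [0.4, 0.8, -1.7]
opening: 30.9
```

Emit:
arm_command(increments=[-0.001, -0.012, 0, 0, -0.001, -0.022, 0, 0, -0.001, -0.03, 0, 0, -0.001, -0.03, 0, 0, -0.001, -0.03, 0, 0, -0.001, -0.03, 0, 0, -0.001, -0.03, 0, 0, 0, -0.03, 0, 0, 0, -0.03, 0, 0, 0, -0.03, 0, 0])

```text
time: 13.7
tool_pos: [598.8, 3.5, 127.4]
orientation: [0.803, 0.596, -0.001, -0.001]
contact_force: [-0.1, 0.6, -1.8]
opening: 31.1
```

Emit:
arm_command(increments=[0, -0.03, 0, 0, 0, -0.03, 0, 0, 0, -0.03, 0, 0, 0, -0.03, 0, 0, 0, -0.03, 0, 0, 0, -0.03, 0, 0, 0, -0.028, 0, 0, 0, -0.025, 0, 0, 0, -0.02, 0, 0, 0, -0.012, 0, 0])

```text
time: 14.53
tool_pos: [598.8, -261.9, 127.2]
orientation: [0.803, 0.596, -0.0, -0.001]
contact_force: [0.7, -0.4, -2.1]
opening: 31.2
```

Emit:
arm_command(increments=[0, -0.006, 0, 0, 0, 0, 0, 0, 0, 0, 0, 0])

```text
time: 14.78
tool_pos: [599.6, -264.7, 128.0]
orientation: [0.803, 0.596, -0.0, -0.001]
contact_force: [-0.1, -0.2, -2.3]
opening: 31.1
```

```bash
python3 - <<'E'
from h import *
P,im=white(); print(env.get_state()["tool_pos"],env.get_state()["opening"],env.get_state()["contact_force"])
cv2.imwrite("pics/w3.png",im[:,:,::-1])
E
```

```text
px 322 265 z9: 670.3 -286.1 dia 32.9 mean [ 665.2 -284.5]
px 320 194 z9: 593.4 -264.7 dia 63.3 mean [ 595.  -266.3]
px 475 156 z9: 600.7 -108.2 dia 27.0 mean [ 601.7 -108. ]
px 629 130 z9: 620.0 39.2 dia 27.5 mean [620.6  37.8]
[ 599.77904018 -264.34409014  128.13659222] 31.293258862595458 [ 0.13028786  1.34663836 -0.97786959]
```

View pics/w3.png

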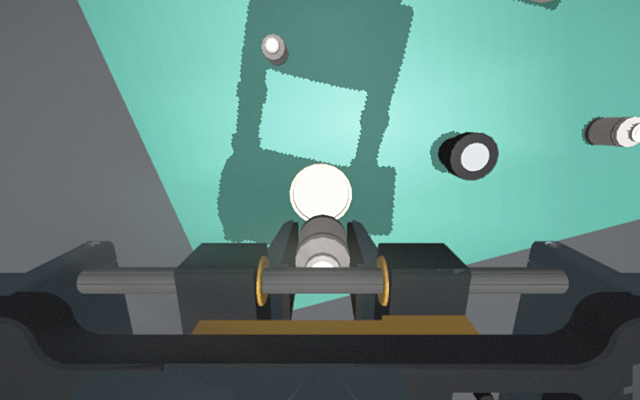

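The wrist view shows pot_long at pixel (320,194), diameter 63 mm, centre about (594,-265). I'll shift −5.5 mm in x and lower.

Emit:
arm_command(increments=[-0.003, -0.001, -0.01, 0, -0.0025, 0, -0.02, 0, 0, 0, -0.02, 0, 0, 0, -0.015, 0, 0, 0, -0.012, 0, 0, 0, -0.008, 0, 0, 0, -0.005, 0, 0, 0, -0.003, 0, 0, 0, -0.002, 0, 0, 0, 0, 0])

```text
time: 15.67
tool_pos: [594.7, -266.5, 33.6]
orientation: [0.803, 0.596, 0.0, 0.0]
contact_force: [-0.3, -0.6, -1.9]
opening: 31.1
```

Emit:
arm_command(increments=[0, 0, -0.0005, 0, 0, 0, -0.0005, 0, 0, 0, 0, 0, 0, 0, 0, 0])

```text
time: 16.0
tool_pos: [594.6, -266.6, 32.7]
orientation: [0.803, 0.596, 0.0, 0.0]
contact_force: [0.0, -0.4, -1.5]
opening: 31.1
```

Emit:
arm_command(increments=[0, 0, -0.0005, 0, 0, 0, -0.0005, 0, 0, 0, 0, 0, 0, 0, 0, 0])

```text
time: 16.33
tool_pos: [594.5, -266.5, 31.4]
orientation: [0.803, 0.596, -0.0, -0.0]
contact_force: [-0.1, 0.1, -1.8]
opening: 30.8
```

Emit:
arm_command(increments=[0, 0, -0.0003, 0, 0, 0, 0, 0, 0, 0, 0, 0])

```text
time: 16.58
tool_pos: [594.5, -266.5, 31.4]
orientation: [0.803, 0.596, 0.0, 0.0]
contact_force: [-1.1, 0.5, 4.5]
opening: 31.3
```

Contact at +4.5 N. I'll release, rise and move toward the second smallest.

Emit:
arm_command(increments=[0, 0, 0, 0, 0, 0, 0, 0, 0, 0, 0, 0, 0, 0, 0, 0, 0, 0, 0, 0, 0, 0, 0, 0, 0, 0, 0, 0], grip=0.0912)

```text
time: 17.17
tool_pos: [594.5, -266.5, 31.1]
orientation: [0.803, 0.596, 0.0, -0.0]
contact_force: [0.6, 0.7, -0.9]
opening: 74.7
```

Emit:
arm_command(increments=[0, 0, 0.01, 0, 0, 0, 0.02, 0, 0, 0, 0.03, 0, 0, 0, 0.03, 0, 0, 0, 0.02, 0, 0.002, 0.01, 0.01, 0, 0.002, 0.03, 0, 0, 0.002, 0.03, 0, 0, 0.002, 0.03, 0, 0, 0.002, 0.03, 0, 0])

```text
time: 18.0
tool_pos: [604.1, -134.4, 151.0]
orientation: [0.803, 0.596, -0.0, -0.0]
contact_force: [0.2, 0.3, -0.4]
opening: 91.3
```

Emit:
arm_command(increments=[0.0015, 0.03, 0, 0, 0.0015, 0.03, 0, 0, 0.0015, 0.03, 0, 0, 0.002, 0.028, 0, 0, 0, 0.02, 0, 0, 0, 0.01, 0, 0, 0, 0.0035, 0, 0, 0, 0, 0, 0, 0, 0, 0, 0])

```text
time: 18.75
tool_pos: [610.9, 14.2, 151.0]
orientation: [0.803, 0.596, -0.0, 0.0]
contact_force: [-1.0, 0.6, 0.2]
opening: 91.3
```

```bash
python3 - <<'E'
from h import *
P=pose("wrist");im=cams.read_camera("wrist"); print(env.get_state()["tool_pos"]);cv2.imwrite("pics/l3.png",im[:,:,::-1])
m=(im.min(2)>180).astype(np.uint8)
for c in cv2.findContours(m,0,2)[0]:
    if 80<cv2.contourArea(c)<3000:
        (u,v),r=cv2.minEnclosingCircle(c); print(round(u),round(v),cv2.contourArea(c),cast(P,(u,v),42).round(1))
E
```

```text
[610.95540648  13.96093657 151.04462946]
88 242 643.0 [[ 581.5 -229.1]]
185 224 369.0 [[ 592.1 -125.4]]
324 203 160.5 [[611.9  16.2]]
438 165 1281.5 [[606.9 131.4]]
8 131 269.5 [[ 460.8 -245. ]]
244 58 2490.5 [[466.9 -13.3]]
427 14 673.0 [[479.5 145.1]]
```

View pics/l3.png

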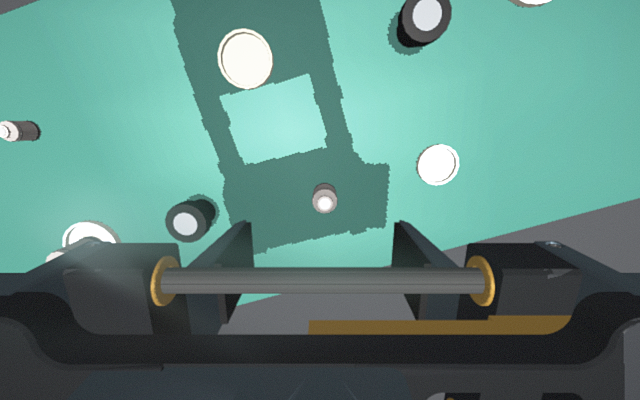

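The nose is at pixel (324,203), which casts to (612,16). I'll descend and grip.

Emit:
arm_command(increments=[0.001, 0.002, -0.02, 0, 0, 0, -0.03, 0, 0, 0, -0.03, 0, 0, 0, -0.02, 0, 0, 0, -0.012, 0, 0, 0, -0.008, 0, 0, 0, -0.006, 0, 0, 0, -0.003, 0, 0, 0, -0.002, 0, 0, 0, 0, 0])

```text
time: 19.63
tool_pos: [612.4, 16.9, 20.6]
orientation: [0.803, 0.596, 0.0, 0.0]
contact_force: [-0.0, -0.5, -0.4]
opening: 90.9
```

Emit:
arm_command(increments=[0, 0, 0, 0, 0, 0, 0, 0, 0, 0, 0, 0, 0, 0, 0, 0, 0, 0, 0, 0, 0, 0, 0, 0, 0, 0, 0, 0, 0, 0, 0, 0, 0, 0, 0, 0, 0, 0, 0, 0], grip=0.0)

```text
time: 20.47
tool_pos: [612.0, 17.0, 20.1]
orientation: [0.803, 0.596, -0.0, -0.0]
contact_force: [0.4, 0.7, -0.3]
opening: 27.4
```

Emit:
arm_command(increments=[0, 0, 0, 0, 0, 0, 0.005, 0, 0, 0, 0.01, 0, 0, 0, 0.015, 0, 0, 0, 0.02, 0, 0, 0, 0.02, 0, 0, 0, 0.015, 0, 0, 0, 0.01, 0, 0, 0, 0.005, 0, 0, 0, 0, 0])

```text
time: 21.3
tool_pos: [612.5, 17.0, 121.3]
orientation: [0.803, 0.596, 0.001, 0.001]
contact_force: [-0.5, -0.3, -0.6]
opening: 24.9
```

Emit:
arm_command(increments=[-0.015, -0.004, 0, 0, -0.025, -0.006, 0, 0, -0.028, -0.006, 0, 0, -0.028, -0.006, 0, 0, -0.025, -0.006, 0, 0, -0.018, -0.004, 0, 0, -0.01, -0.003, 0, 0, -0.005, -0.001, 0, 0, 0, 0, 0, 0, 0, 0, 0, 0])

```text
time: 22.13
tool_pos: [459.0, -19.1, 120.1]
orientation: [0.803, 0.596, 0.0, 0.0]
contact_force: [-0.3, -0.4, -1.2]
opening: 24.8
```

```bash
python3 - <<'E'
from h import *
P,im=white(); s=env.get_state();print(s["tool_pos"],s["opening"],s["contact_force"])
cv2.imwrite("pics/w4.png",im[:,:,::-1])
E
```

```text
px 502 297 z9: 620.7 139.3 dia 40.7 mean [628.1 140.1]
px 322 264 z9: 525.1 -38.5 dia 26.7 mean [521.3 -36.4]
px 322 200 z9: 457.7 -18.9 dia 53.4 mean [460.8 -20.8]
px 513 182 z9: 493.2 165.2 dia 27.0 mean [493.9 164.3]
px 614 109 z9: 455.8 266.2 dia 76.1 mean [458.8 258.7]
[459.19424706 -18.98215661 120.06412579] 24.846879668491695 [ 0.19994025 -0.71002701 -0.32260906]
```

View pics/w4.png

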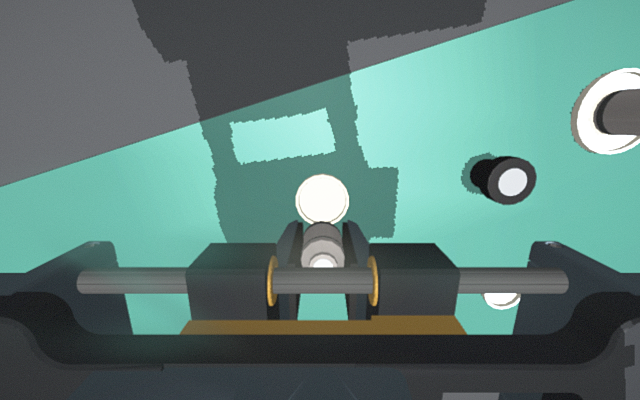

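The second smallest is held over its pot (pixel (322,200), centre (458,-19)). I'll shift −1 mm in x and lower.

Emit:
arm_command(increments=[-0.001, 0, -0.01, 0, 0, 0, -0.02, 0, 0, 0, -0.02, 0, 0, 0, -0.015, 0, 0, 0, -0.012, 0, 0, 0, -0.008, 0, 0, 0, -0.005, 0, 0, 0, -0.003, 0, 0, 0, -0.002, 0, 0, 0, 0, 0])

```text
time: 23.02
tool_pos: [457.3, -19.0, 25.2]
orientation: [0.803, 0.596, 0.0, 0.0]
contact_force: [-0.2, -0.2, -1.5]
opening: 24.7
```

Emit:
arm_command(increments=[0, 0, -0.0005, 0, 0, 0, -0.0005, 0, 0, 0, 0, 0, 0, 0, 0, 0])

```text
time: 23.35
tool_pos: [457.1, -19.0, 24.3]
orientation: [0.803, 0.596, 0.0, 0.0]
contact_force: [0.2, -0.1, -0.3]
opening: 24.6
```

Emit:
arm_command(increments=[0, 0, -0.0005, 0, 0, 0, -0.0005, 0, 0, 0, 0, 0, 0, 0, 0, 0])

```text
time: 23.68
tool_pos: [456.9, -19.0, 23.1]
orientation: [0.803, 0.596, -0.0, -0.0]
contact_force: [1.0, 0.2, -1.7]
opening: 25.0
```

Emit:
arm_command(increments=[0, 0, -0.0004, 0, 0, 0, 0, 0, 0, 0, 0, 0])

```text
time: 23.93
tool_pos: [457.0, -19.0, 22.9]
orientation: [0.803, 0.596, 0.0, 0.0]
contact_force: [-0.9, -0.3, 6.7]
opening: 24.7
```

Contact. I'll release and go to the smallest.

Emit:
arm_command(increments=[0, 0, 0, 0, 0, 0, 0, 0, 0, 0, 0, 0, 0, 0, 0, 0, 0, 0, 0, 0, 0, 0, 0, 0, 0, 0, 0, 0], grip=0.0912)

```text
time: 24.52
tool_pos: [457.0, -19.0, 22.7]
orientation: [0.803, 0.596, -0.0, -0.0]
contact_force: [0.0, 0.6, -0.3]
opening: 68.5
```

Emit:
arm_command(increments=[0, 0, 0.01, 0, 0, 0, 0.02, 0, 0, 0, 0.03, 0, 0, 0, 0.03, 0, 0, 0, 0.02, 0, 0, -0.01, 0.01, 0, -0.001, -0.03, 0, 0, -0.001, -0.03, 0, 0, -0.001, -0.03, 0, 0, -0.001, -0.03, 0, 0])

```text
time: 25.35
tool_pos: [452.7, -150.3, 142.9]
orientation: [0.803, 0.597, 0.0, 0.0]
contact_force: [0.9, 1.0, -0.3]
opening: 91.6
```

Emit:
arm_command(increments=[0, -0.03, 0, 0, 0, -0.03, 0, 0, 0, -0.025, 0, 0, 0, -0.018, 0, 0, 0, -0.01, 0, 0, 0, -0.004, 0, 0, 0, 0, 0, 0, 0, 0, 0, 0])

```text
time: 26.02
tool_pos: [452.8, -265.0, 142.6]
orientation: [0.803, 0.596, 0.0, -0.0]
contact_force: [0.2, 0.4, -0.0]
opening: 91.0
```

```bash
python3 - <<'E'
from h import *
P=pose("wrist");im=cams.read_camera("wrist"); print(env.get_state()["tool_pos"]);cv2.imwrite("pics/l4.png",im[:,:,::-1])
m=(im.min(2)>180).astype(np.uint8)
for c in cv2.findContours(m,0,2)[0]:
    if 60<cv2.contourArea(c)<3000:
        (u,v),r=cv2.minEnclosingCircle(c); print(round(u),round(v),cv2.contourArea(c),cast(P,(u,v),30).round(1))
E
```

```text
[ 452.83696195 -264.84025725  142.64787118]
370 305 335.5 [[ 584.  -247.8]]
340 306 300.0 [[ 574.7 -280.1]]
322 202 166.0 [[ 453.  -264.7]]
561 137 2551.0 [[456.9 -30.3]]
326 128 1148.0 [[ 385.2 -241.3]]
```

View pics/l4.png

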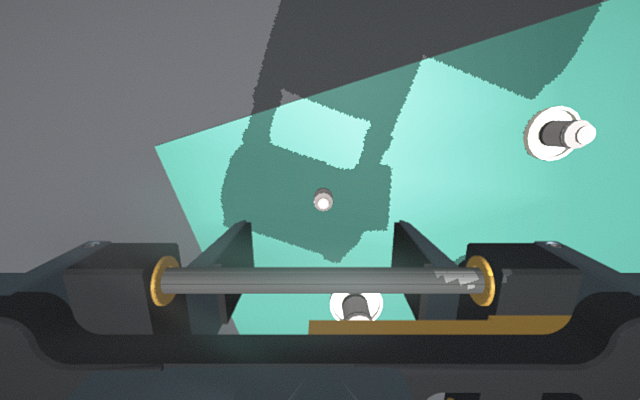

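The smallest is at pixel (322,202), which casts to (453,-265), right under the tool. I'll descend so the tips stop 10 mm up.

Emit:
arm_command(increments=[0, 0, -0.02, 0, 0, 0, -0.03, 0, 0, 0, -0.03, 0, 0, 0, -0.018, 0, 0, 0, -0.01, 0, 0, 0, -0.008, 0, 0, 0, -0.005, 0, 0, 0, -0.002, 0, 0, 0, -0.0015, 0, 0, 0, 0, 0])

```text
time: 26.9
tool_pos: [453.3, -266.2, 18.7]
orientation: [0.803, 0.596, 0.0, 0.0]
contact_force: [0.4, 0.4, -0.3]
opening: 91.2
```

Emit:
arm_command(increments=[0, 0, 0, 0, 0, 0, 0, 0, 0, 0, 0, 0, 0, 0, 0, 0, 0, 0, 0, 0, 0, 0, 0, 0, 0, 0, 0, 0, 0, 0, 0, 0, 0, 0, 0, 0, 0, 0, 0, 0], grip=0.0)

```text
time: 27.73
tool_pos: [453.0, -266.0, 18.2]
orientation: [0.803, 0.596, -0.0, 0.0]
contact_force: [-0.2, 0.6, 0.6]
opening: 27.3
```

Emit:
arm_command(increments=[0, 0, 0, 0, 0, 0, 0.005, 0, 0, 0, 0.01, 0, 0, 0, 0.015, 0, 0, 0, 0.02, 0, 0, 0, 0.02, 0, 0, 0, 0.015, 0, 0, 0, 0.01, 0, 0, 0, 0.005, 0, 0, 0, 0, 0])

```text
time: 28.57
tool_pos: [453.4, -266.3, 119.3]
orientation: [0.803, 0.596, 0.0, 0.001]
contact_force: [0.5, 0.5, -0.8]
opening: 18.6
```

Emit:
arm_command(increments=[0.005, 0.012, 0, 0, 0.009, 0.022, 0, 0, 0.012, 0.03, 0, 0, 0.012, 0.03, 0, 0, 0.012, 0.03, 0, 0, 0.012, 0.03, 0, 0, 0.012, 0.03, 0, 0, 0.012, 0.03, 0, 0, 0.012, 0.03, 0, 0, 0.012, 0.03, 0, 0])

```text
time: 29.4
tool_pos: [562.6, 10.4, 117.1]
orientation: [0.803, 0.596, -0.001, -0.001]
contact_force: [0.5, -0.5, 0.5]
opening: 18.6
```

Emit:
arm_command(increments=[0.012, 0.03, 0, 0, 0.012, 0.03, 0, 0, 0.011, 0.028, 0, 0, 0.008, 0.022, 0, 0, 0.006, 0.014, 0, 0, 0.003, 0.008, 0, 0, 0, 0.003, 0, 0, 0, 0, 0, 0, 0, 0, 0, 0])

```text
time: 30.15
tool_pos: [614.4, 142.1, 117.9]
orientation: [0.803, 0.596, -0.0, -0.0]
contact_force: [0.2, -0.7, -1.8]
opening: 18.5
```

```bash
python3 - <<'E'
from h import *
P,im=white(); s=env.get_state();print(s["tool_pos"],s["opening"],s["contact_force"])
cv2.imwrite("pics/w5.png",im[:,:,::-1])
E
```

```text
px 466 396 z9: 900.6 239.7 dia 80.0 mean [902.2 242.2]
px 322 259 z9: 673.8 123.9 dia 18.2 mean [672.2 123.7]
px 324 203 z9: 615.5 143.8 dia 43.2 mean [614.9 143.6]
px 92 96 z9: 456.2 -24.5 dia 67.5 mean [454.9 -21.6]
px 274 48 z9: 470.8 141.9 dia 26.8 mean [469.6 142.2]
px 412 0 z9: 469.5 263.5 dia 70.2 mean [480.5 264.4]
[614.58069067 141.85623947 118.10048601] 18.925680280701 [0.0109208  0.2247127  0.31404477]
```

View pics/w5.png

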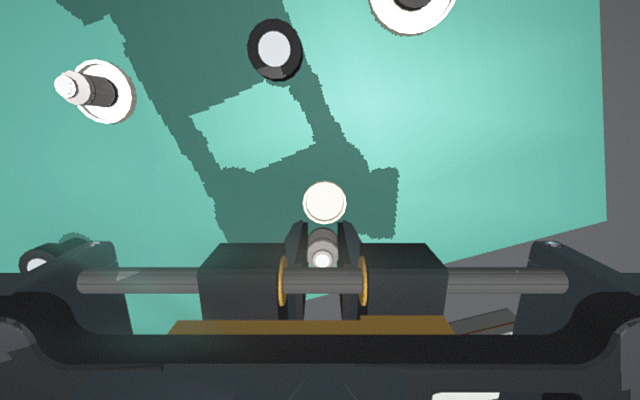

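The smallest is held. pot_tiny is at pixel (324,203), centre (615.5,143.8). I'll shift (+1,+2) mm and lower.

Emit:
arm_command(increments=[0.001, 0.002, -0.01, 0, 0, 0, -0.02, 0, 0, 0, -0.02, 0, 0, 0, -0.015, 0, 0, 0, -0.012, 0, 0, 0, -0.008, 0, 0, 0, -0.004, 0, 0, 0, -0.002, 0, 0, 0, -0.001, 0, 0, 0, 0, 0])

```text
time: 31.03
tool_pos: [616.3, 145.0, 26.6]
orientation: [0.803, 0.596, 0.0, 0.0]
contact_force: [0.1, -0.0, -0.8]
opening: 18.6
```

Emit:
arm_command(increments=[0, 0, -0.0005, 0, 0, 0, -0.0005, 0, 0, 0, 0, 0, 0, 0, 0, 0])

```text
time: 31.37
tool_pos: [616.1, 145.1, 25.5]
orientation: [0.803, 0.596, 0.0, 0.0]
contact_force: [0.2, -0.2, -0.7]
opening: 18.7
```

Emit:
arm_command(increments=[0, -0.001, -0.0005, 0, 0, 0, -0.0005, 0, 0, 0, -0.0005, 0, 0, 0, -0.0005, 0, 0, 0, 0, 0, 0, 0, 0, 0])

```text
time: 31.87
tool_pos: [615.9, 144.0, 23.1]
orientation: [0.803, 0.596, -0.0, -0.0]
contact_force: [0.0, 1.0, 0.1]
opening: 18.5
```

Emit:
arm_command(increments=[0, 0, -0.0005, 0, 0, 0, -0.0005, 0, 0, 0, 0, 0, 0, 0, 0, 0])

```text
time: 32.2
tool_pos: [616.0, 144.0, 22.2]
orientation: [0.803, 0.596, -0.0, -0.0]
contact_force: [1.1, -0.5, -0.9]
opening: 18.6
```

Emit:
arm_command(increments=[0, 0, -0.0005, 0, 0, 0, -0.0005, 0, 0, 0, 0, 0, 0, 0, 0, 0])

```text
time: 32.53
tool_pos: [616.0, 144.0, 21.2]
orientation: [0.803, 0.596, 0.0, 0.0]
contact_force: [-1.6, -0.1, -0.1]
opening: 19.0
```

Emit:
arm_command(increments=[0, 0, -0.0003, 0, 0, 0, 0, 0, 0, 0, 0, 0])

```text
time: 32.78
tool_pos: [616.1, 144.0, 21.2]
orientation: [0.803, 0.596, 0.0, 0.0]
contact_force: [-1.3, -0.3, 4.9]
opening: 18.7
```

Contact at +4.9 N with the fingertips 4 mm above the rim. I'll release, rise and back off for the final check.

Emit:
arm_command(increments=[0, 0, 0, 0, 0, 0, 0, 0, 0, 0, 0, 0, 0, 0, 0, 0, 0, 0, 0, 0, 0, 0, 0, 0, 0, 0, 0, 0], grip=0.0912)

```text
time: 33.37
tool_pos: [615.9, 144.0, 20.9]
orientation: [0.803, 0.596, -0.0, -0.0]
contact_force: [-0.1, 0.0, 0.6]
opening: 62.7
```

Emit:
arm_command(increments=[0, 0, 0.01, 0, 0, 0, 0.02, 0, 0, 0, 0.03, 0, 0, 0, 0.035, 0, 0, 0, 0.035, 0, 0, 0, 0.035, 0, 0, 0, 0.03, 0, 0, 0, 0.015, 0, 0, 0, 0, 0])

```text
time: 34.12
tool_pos: [617.6, 144.3, 235.9]
orientation: [0.803, 0.596, 0.003, 0.002]
contact_force: [0.6, -0.6, 0.4]
opening: 91.2
```

Emit:
arm_command(increments=[-0.02, 0.03, 0, 0, -0.02, 0.04, 0, 0, -0.02, 0.04, 0, 0, -0.02, 0.04, 0, 0, -0.02, 0.04, 0, 0, -0.02, 0.04, 0, 0, -0.02, 0.04, 0, 0, -0.01, 0.02, 0, 0, 0, 0, 0, 0, 0, 0, 0, 0])

```text
time: 34.95
tool_pos: [473.1, 418.4, 230.5]
orientation: [0.802, 0.597, -0.0, 0.0]
contact_force: [-0.5, 0.0, -0.5]
opening: 91.3
```

```bash
python3 - <<'E'
from h import *
s=env.get_state();print(s["time"],s["tool_pos"],s["contact_force"])
a=cams.read_camera("side");b=cams.read_camera("scene")
P=pose("side");print([(round(u),round(v),cast(P,(u,v),22)[0].round(1)) for u,v,ar,col,c in blobs(a) if col.max()<90])
P=pose("scene");print([(round(u),round(v),cast(P,(u,v),22)[0].round(1)) for u,v,ar,col,c in blobs(b) if col.max()<90])
a=cv2.resize(a[90:390,190:470],None,fx=1.4,fy=1.4);b=cv2.resize(b[110:350,130:490],(400*14//10*7//10,420))
cv2.imwrite("pics/fin.png",np.hstack([a,b])[:,:,::-1])
E
```

```text
34.95 [473.09231659 418.38929629 230.48612609] [-0.48704229  0.02750112 -0.50824692]
[(371, 252, array([ 592. , -118.9]))]
[(295, 236, array([ 585. , -122.2])), (349, 165, array([472.6, 150.2]))]
```

View pics/fin.png

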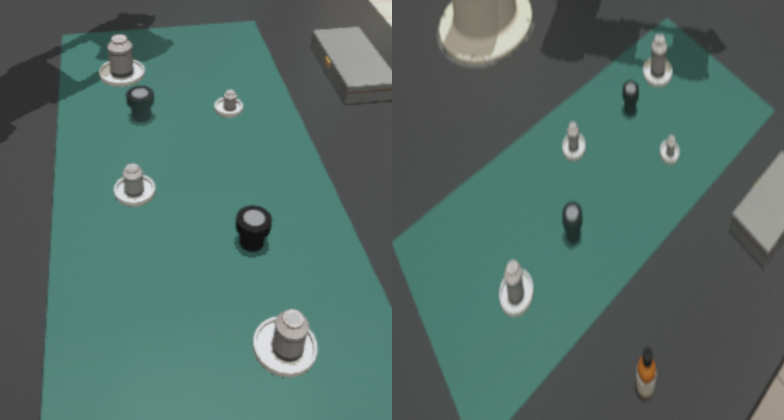

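Both views show all four objectives upright in their own pots and the eyepieces where they were.

```bash
python3 -c "
from cell import env; print(env.sign_off())"
```

```text
the job is handed in; nothing more can be done
None
```

I put all four objectives in their own pots, largest to smallest. Each was lowered until the force reading showed floor contact (5–16 N), then released. The job was handed in at about 35 s of the 99 s allowed.

**Last checks:** The side and scene pictures show all four standing upright in their pots. I only looked at this and did not measure how well they are centred. At release, the tool was within about 2 mm of each pot centre I measured. In the scene view, both eyepieces were within about 1.5 mm of where they started. The gripper was open and well clear of everything.

**Disagreements:**
- **Pot sizes:** My first measurement from the fixed cameras swapped the two largest pots. The wrist camera corrected this before anything was moved, measuring the largest at 77 mm and the second at 63 mm.
- **Eyepiece a:** In the last side view it was not picked out as a separate shape, so its final position comes from the scene view only.

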